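# Refit the spool cover of a grass trimmer

### The job

The grass trimmer stands head up in its cradle with a fresh spool in the drum; put its spool cover back on. Pinch the cover's two side tabs fully in, set it on the drum, turn it by feel until its two lugs drop into their gaps, press it down flush against the spool spring and, keeping the tabs pinched, turn it clockwise (seen from above) as far as it goes; then let go so that both tabs spring out and lock it. Do not force anything, and leave the other things on the bench where they are.

Things in the scene. Friction and masses are not known exactly. Their poses are not given: they have to be found in the camera images.
- spindle (a point): Point on the upright axis of the trimmer's black drum (91 mm wide, pinned: it does not turn), level with the drum's rim, 125 mm above the bench; z up, x along the trimmer's tube. With the cover flush, cover_mid is 19 mm above this point (20.5 mm once locked and lifted by the spring); with the lugs still lying on the lip it is 30.5 mm above
- lip (a point): On the drum's axis, at the underside of the 6 mm thick lip round the drum's mouth, whose opening is 55 mm wide. The lip has two opposite entry gaps for the lugs, 19 mm wide. The drum's angle is not measured: the line through the entry gaps lies anywhere within 20 degrees either side of this point's x axis (along the tube); find it by feel or sight
- lock (a point): On the drum's axis, 10 mm below its rim, where the lugs run. From the entry gaps they turn 45 degrees clockwise (from above) under the lip to the locked place, where the tab catches meet two 14 mm wide notches in the lip; a fixed stop follows 2 degrees later. Anticlockwise they turn about 9 degrees at most. The lip leaves 1.5 mm of play in height
- spool_top (a point): Middle of the top of the white spool in the drum, 9 mm below the rim. It is sprung: the cover's underside pushes it down with about 3 N at first touch and about 7 N when the cover is flush
- cover_mid (a point): Grey spool cover, 0.1 kg, top up on the bench. Point on its axis half-way up the tabs, 35 mm above its underside; z up, tabs at +y and -y, lugs at +x and -x (a half turn makes no difference). Tabs: flat plates 22 mm wide, 21 to 49 mm above the underside, 58 mm apart outside when free, 47 mm fully in. Between them a grip block 50 (x) by 37 (y) mm, its dome top at 55 mm
- cover_foot (a point): Centre of the cover's underside, same axes as cover_mid. Boss 50 mm wide up to 16 mm; two lugs on it 12 mm wide, 4.5 to 8.5 mm above the underside, reaching 32 mm from the axis; flange 68 mm wide from 16 to 20 mm, which comes to lie on the drum's rim. Keep fingertips 1 mm or more above the flange when pinching the tabs
- tab_l (a joint): Travel of the tab on the cover's +y side, m: 0 free, 0.0055 fully in (end stop); spring 2 N to start, 6.5 N fully in. Its catch, under the flange, reaches 31 mm from the axis when free, 25.5 mm fully in; free, it cannot go down through the lip. It springs back to 0 in the locked place only; elsewhere in the drum the lip holds it 0.002 or more in
- tab_r (a joint): The same for the tab on the cover's -y side
- trimmer: The green grass trimmer, fixed in a plywood cradle with its cutting head upward; origin on the bench under the drum's axis, x along its tube. The black guard is a half disc of 132 mm radius round the axis on the tube's side, with a skirt that stands up to 112 mm above the bench
- old_spool: a worn white empty spool, a 52 mm wide, 30 mm tall reel standing on the bench; origin at the centre of its underside. Not part of the job
- jar_lid: a plain round grey screw lid with ribbed edge and no tabs, 60 mm wide and 19 mm tall; origin at the centre of its underside. Not part of the job
- multimeter: a yellow and black multimeter lying on its back, 185 x 92 x 50 mm; origin at the centre of its underside. Not part of the job
- mug: a white mug, 82 mm wide and 95 mm tall, handle along its +y; origin at the centre of its underside. Not part of the job
- screwdriver: a screwdriver lying on the bench along its x axis. Not part of the job
- solder_reel: a red reel of solder standing on end, 56 mm wide and 54 mm tall; origin at the centre of its underside. Not part of the job
- torch: a black pocket torch lying on its side along its x axis, 152 mm long, up to 38 mm thick. Not part of the job
Not all that is in view belongs to the job. Of the things that look like the part that bears cover_mid, take the one that is farthest to the robot's right at the start.

How it is judged:
On the way:
1. the cover, with both tabs pinched in, has dropped into the drum and is down flush (within 3 mm) (z of cover_mid in the frame of spindle between 0.016 and 0.0225 m and horizontal distance between cover_mid and spindle below 0.0035 m and angle between cover_mid's own z axis and vertical below 0.06 rad and value of joint each of tab_l, tab_r above 0.003 m), for 0.1 s.
At the end, for the whole second after the job is handed in: The cover lies down flush in the drum (its cover_mid point 16 to 22.5 mm above spindle, axes within 3.5 mm, upright within 0.06 rad) and both tabs have sprung out (each within 1.2 mm of free), which they can do only in the locked place (z of cover_mid in the frame of spindle between 0.016 and 0.0225 m and horizontal distance between cover_mid and spindle below 0.0035 m and angle between cover_mid's own z axis and vertical below 0.06 rad and value of joint each of tab_l, tab_r below 0.0012 m); the robot touches nothing.
It fails at once if the cover is forced: it presses on the trimmer with more than 60 N (contact force between cover and trimmer above 60 N).
It fails at once if the robot pushes on the trimmer itself with more than 25 N (contact force between the arm and trimmer above 25 N).
It fails at once if one of the other things on the bench is moved by more than 30 mm (distance of any of old_spool, jar_lid, multimeter, mug, screwdriver, solder_reel, torch from where it was at the start of the episode above 0.03 m).
It also fails if it takes over 64 s, if anything falls off the work surface, if the arm or the gripper's body presses on something with over 40 N, if the wrist force passes 120 N, or if a joint passes its speed limit or range.

### The arm

A 6-joint arm with a two-finger parallel gripper is mounted at the origin on the work surface. World frame = base frame: x ahead of the robot, y to its left, z up, the work surface at z = 0. Lengths are in m, angles in rad, forces in N, time in s.
With the tool pointing down it reaches from about 0.225 to 0.875 m from the base axis. Payload 3.4 kg.
Tool frame: the origin (TCP) lies at the very end of the fingers, on their centre line; the grasp point (between the pads) lies 19 mm behind it; z points along the fingers, y is the line along which they close (so a half turn about z gives the same grasp; the last joint's range is limited). The gripper opens to 85 mm and grips with 20 to 120 N. Pads are 22 mm wide; open, the fingers measure 114 mm over their backs; the gripper's body (76 mm by 85 mm) begins 54 mm behind the grasp point. The pads swing forward as they close: fully open they stand 13 mm farther back than shut.
Start: joints at [1.15, 0.276, 1.505, -0, 1.361, -0.121], TCP at [0.17, 0.549, 0.231] pointing down, gripper open.
Joint ranges: [-2.89, 2.89], [-0.75, 2.08], [0.22, 2.7], [-1.18, 4.32], [0.11, 2.71], [-2.7, 2.7]. Speed limits (rad/s): [2.57, 2.57, 3.14, 3.14, 3.14, 3.14].

### API

Orientations are given as a unit quaternion [w, x, y, z].
In Python, from rig import readout, vision, manip gives the robot as it stands.
- The arm moves only by the shell command python3 -m handwheel 'ROWS' [FORCE]. ROWS is JSON, a list of rows, each a list of 3 entries, a list of its own where there are three numbers: the shift along the tool's x, y, z in mm, then the turn, a rotation vector about the tool's x, y, z in units of 6 degrees (1.0 is 6 degrees), then the closure, from -1 (fully open) to 1 (shut), so that 0 is half open. A call has 1 to 20 rows; each row shifts and turns the commanded pose from where the row before left it, along the tool's axes as they then stand; what a row does not reach is not made up. A row lasts 1/8 s, in which the tool goes at most 62.5 mm and 10.7 degrees, less where a joint would pass 70% of its speed; a pose out of reach is approached as far as the arm can. A call is refused whole if a number of a shift passes 62.5 or a number of a turn 1, either way. A call with a gripper value outside its range is refused whole. The fingers move at their own pace and stop on an object; FORCE is the grip in N (left out, the last holds). Time passes only in rows, so rows that do not move let the fingers close. It gives the time, the measured TCP pose, the force, the opening and the grip force at its end, in the units of the state.
- readout.get_state(): the state, without advancing time (a new reading comes with each control period).
- vision.get_image(name): name is "scene" or "top" or "wrist"; returns the picture (400x640x3 uint8, blue, green, red); there is no depth.
- vision.camera_params(name): a dict with "intrinsics" (3x3 intrinsics, pixels), "rvec" (rotation vector, rad) and "tvec" (3), from world to camera coordinates, as OpenCV has them; the wrist camera has in their place "hand_eye" (4x4, takes a point from camera to tool coordinates, whose origin is the TCP and whose axes are the flange's). Camera axes: x right, y down, z forward; pixel columns grow to the right and rows downward; lengths in m; the calibration is good to about 2 mm. A picture is of the moment at which its call begins: read the wrist's pose just before it. camera_params takes no time and is no camera call.
- manip.sign_off(): hands the job in; it is judged then, once.
The state is a dict: "clock": time; "qpos": joint angles; "qd": joint speeds; "effort": joint torques, N m; "position": TCP position; "ee_rot": TCP orientation; "contact_force": force on the tool from outside, world axes, zero at the start; "moment": the same for the moment, N m; "width": finger opening in m; "gripper_force": force on a finger pad.
Only numpy, scipy, OpenCV 4.12 (cv2) and the standard library are available. Lean on these libraries where they do the work, as an engineer would, in place of code of your own. Each camera call takes 0.05 s, during which the arm holds its last target. There are 200 camera calls.

## Working session

There is one attempt and no reset: what is moved stays moved. The work goes in short steps, Python scripts to look and compute and a shell command to move; the robot and the scene stay as the last step left them, time stands still between calls to the robot, and variables do not carry over. Pictures are saved under pics/ and viewed, at most 10 in all, crops included, and the job is handed in when it is done.

```bash
ls; mkdir -p pics; cat > h.py <<'E'
import numpy as np,cv2
from rig import readout,vision,manip
from scipy.spatial.transform import Rotation as R
def cam(n):
    p=vision.camera_params(n); K=np.array(p["intrinsics"],float)
    if "rvec" in p:
        Rm=cv2.Rodrigues(np.array(p["rvec"],float))[0]; t=np.array(p["tvec"],float).ravel()
        return K,Rm.T,-Rm.T@t
    s=readout.get_state(); q=s["ee_rot"]; T=np.eye(4); T[:3,:3]=R.from_quat([q[1],q[2],q[3],q[0]]).as_matrix(); T[:3,3]=s["position"]
    M=T@np.array(p["hand_eye"]); return K,M[:3,:3],M[:3,3]
def ray(c,uv,z):
    K,A,o=c; d=A@np.linalg.inv(K)@[uv[0],uv[1],1]; return o+d*(z-o[2])/d[2]
def proj(c,P):
    K,A,o=c; p=K@(A.T@(np.array(P)-o)); return p[:2]/p[2]
E
python3 - <<'E'
from h import *
s=readout.get_state(); print(s)
for n in("scene","top"):
    cv2.imwrite(f"pics/{n}0.png",vision.get_image(n)); c=cam(n); print(n,c[2],c[0][0,0],c[1][:,2])
E
```

```text
pics
{'clock': 0.0, 'qpos': array([ 1.15003134e+00,  2.76607604e-01,  1.50617205e+00, -9.66662626e-06,
        1.36071196e+00, -1.20980008e-01]), 'qd': array([-0.00192983,  0.00077241, -0.00041919, -0.00136456,  0.00100702,
       -0.00064845]), 'effort': array([-1.29354245e-03, -4.16777980e+01, -2.45799494e+01, -5.72344125e-04,
        1.14522668e-02,  1.29561283e-05]), 'position': array([0.16957633, 0.54884816, 0.23041703]), 'ee_rot': array([-2.49499780e-04,  1.49330761e-01,  9.88786844e-01, -9.16121086e-04]), 'contact_force': array([0.25446188, 0.00291885, 0.32442436]), 'moment': array([-0.01541431,  0.0622399 ,  0.00369257]), 'gripper_force': 0.0, 'width': 0.08553567438206755}
scene [1.360817   1.13777223 1.06427527] 493.98598331453474 [-0.47547893 -0.66863241 -0.57170839]
top [0.37157143 0.04619514 1.32544957] 379.46568585919954 [ 0.15929569 -0.02081614 -0.98701143]
```

View pics/scene0.png

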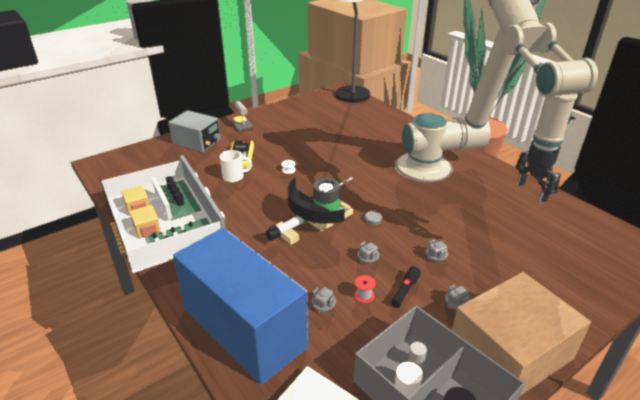

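View pics/top0.png

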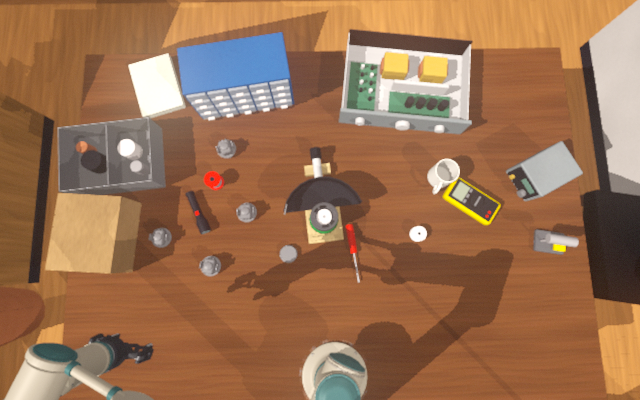

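Four cover look-alikes appear in the top view, at (226,148), (247,212), (161,237) and (209,265). The plain disc at (289,254) is the jar lid. The robot's right is −y, which is image right, so the one meant is (247,212). I'll confirm it in a crop.

```bash
python3 - <<'E'
from h import *
c=cam("top")
for n,u,z in [("A",(226,148),.03),("B",(247,212),.03),("C",(161,237),.03),("D",(209,265),.03),("drum",(324,217),.12),("lid",(289,254),.02),("tubeend",(316,152),.08)]: print(n,ray(c,u,z).round(3))
im=cv2.imread("pics/top0.png"); a=cv2.resize(im[170:260,215:375],None,fx=5,fy=5,interpolation=cv2.INTER_CUBIC); cv2.imwrite("pics/c1.png",a)
E
```

```text
A [0.774 0.356 0.03 ]
B [0.545 0.281 0.03 ]
C [0.466 0.57  0.03 ]
D [0.369 0.406 0.03 ]
drum [0.511 0.019 0.12 ]
lid [0.399 0.139 0.02 ]
tubeend [0.738 0.04  0.08 ]
```

View pics/c1.png

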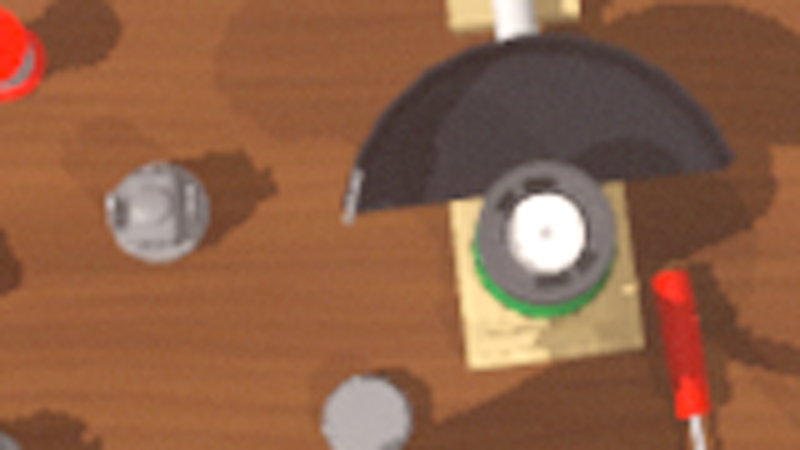

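Crop: the cover at about (158,212) has tab plates left and right, at (117,210) and (187,205). It is the right-most one with tabs, since the disc at (367,415) is the plain lid. The drum mouth is at (547,232), with dark gaps in its lip at about (543,185) and (548,280). Next I move over the cover.

```bash
python3 -m handwheel '[[[-48,-16,0],[0,0,0],-1],[[-49,-16,0],[0,0,0],-1],[[-49,-16,0],[0,0,0],-1],[[-49,-16,0],[0,0,0],-1],[[-49,-16,0],[0,0,0],-1],[[-49,-16,0],[0,0,0],-1],[[-49,-16,0],[0,0,0],-1],[[-49,-16,0],[0,0,0],-1],[[-47,-16,0],[0,0,0],-1],[[0,0,0],[0,0,-1],-1],[[0,0,0],[0,0,-1],-1],[[0,0,0],[0,0,-0.87],-1],[[0,0,0],[0,0,0],-1],[[0,0,0],[0,0,0],-1]]' 30
python3 - <<'E'
from h import *
c=cam("wrist"); print(vision.camera_params("wrist"))
cv2.imwrite("pics/w1.png",vision.get_image("wrist")); print(proj(c,[.545,.281,.03]),readout.get_state()["ee_rot"])
np.save("w1.npy",np.array([c[0],c[1],np.tile(c[2],(3,1))]))
E
```

```text
clock: 1.85
position: [0.5456, 0.2824, 0.231]
ee_rot: [-0.0, 0.0, 1.0, -0.0]
contact_force: [-0.9, -0.3, -0.2]
width: 0.0856
gripper_force: 0.0
{'intrinsics': array([[300.91814505,   0.        , 315.98025608],
       [  0.        , 300.91814505, 195.30079198],
       [  0.        ,   0.        ,   1.        ]]), 'hand_eye': array([[-4.07753202e-04, -9.57026696e-01, -2.89999546e-01,
         7.32630161e-02],
       [ 9.99999426e-01, -6.77535726e-04,  8.29886849e-04,
        -1.48884313e-04],
       [-9.90708922e-04, -2.89999042e-01,  9.57026423e-01,
        -1.41767526e-01],
       [ 0.00000000e+00,  0.00000000e+00,  0.00000000e+00,
         1.00000000e+00]])}
[314.61776501 169.63967166] [-1.61905904e-04  5.62201672e-05  9.99999985e-01 -1.47712065e-05]
```

View pics/w1.png

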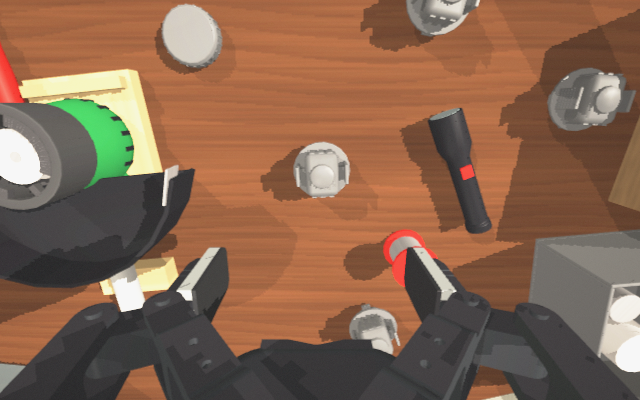

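Wrist view: the cover is at about (322,170), with tabs left and right. The drum is at the left edge.

```bash
python3 - <<'E'
import cv2
im=cv2.imread("pics/w1.png"); cv2.imwrite("pics/w1c.png",cv2.resize(im[130:210,275:375],None,fx=7,fy=7,interpolation=cv2.INTER_CUBIC))
E
```

```text
(no output)
```

View pics/w1c.png

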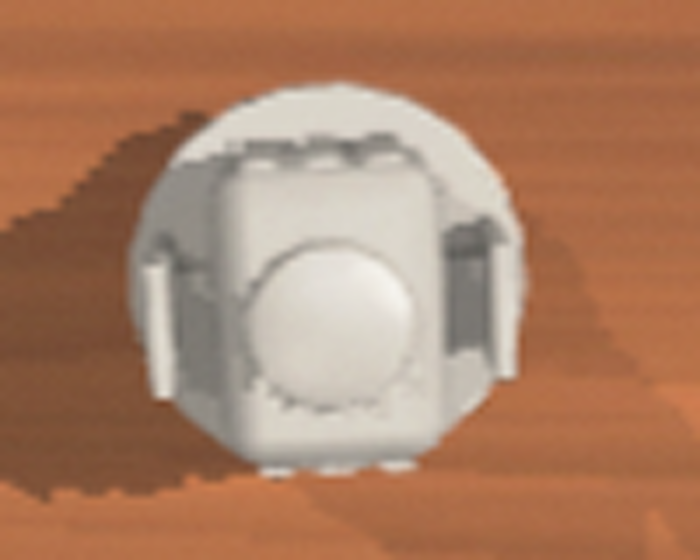

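```bash
python3 - <<'E'
from h import *
a=np.load("w1.npy"); c=(a[0],a[1],a[2][0])
f=lambda u,v:((u+.5)/7-.5+275,(v+.5)/7-.5+130)
L=[ray(c,f(*p),.049) for p in[(158,265),(163,398),(498,240),(507,378)]]
for p in L: print(p.round(4))
l=(L[0]+L[1])/2;r=(L[2]+L[3])/2; d=r-l; print("mid",(l+r)/2,np.linalg.norm(d),np.degrees(np.arctan2(-d[0],d[1])),"dome",ray(c,f(331,322),.054),"flange L/R",ray(c,f(130,270),.018),ray(c,f(526,270),.018))
for p,q in((0,1),(2,3)): e=L[q]-L[p]; print(np.degrees(np.arctan2(e[1],e[0])))
E
```

```text
[0.5385 0.262  0.049 ]
[0.56   0.2624 0.049 ]
[0.5346 0.315  0.049 ]
[0.5568 0.317  0.049 ]
mid [0.54747012 0.28908418 0.049     ] 0.05396070130025099 3.790684598580907 dome [0.5464837  0.28893821 0.054     ] flange L/R [0.54568728 0.25520541 0.018     ] [0.5457543  0.32304952 0.018     ]
1.0344855561696795
5.267563709834112
```

```bash
python3 -m handwheel '[[[-1.5,6.6,0],[0,0,-0.6],-1],[[0,0,50],[0,0,0],-1],[[0,0,50],[0,0,0],-1],[[0,0,50],[0,0,0],-1],[[0,0,39],[0,0,0],-1],[[0,0,20],[0,0,0],-1],[[0,0,0],[0,0,0],-1],[[0,0,0],[0,0,0],-1]]' 40
python3 - <<'E'
from h import *
cv2.imwrite("pics/w2.png",vision.get_image("wrist")[:,:]); print(readout.get_state()["position"])
E
```

```text
clock: 2.9
position: [0.5481, 0.2894, 0.0233]
ee_rot: [0.001, -0.032, 0.999, 0.0]
contact_force: [-0.4, 0.5, -0.2]
width: 0.0854
gripper_force: 0.0
[0.54834439 0.28955098 0.02366392]
```

View pics/w2.png

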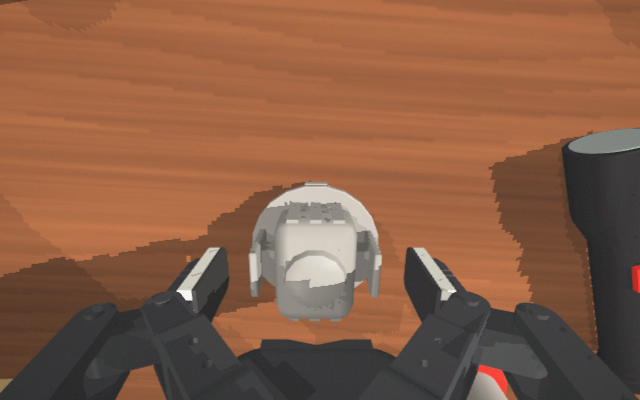

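The cover sits centred and square between the open pads, tabs at (253,272) and (377,272). I close on it.

```bash
python3 -m handwheel '[[[0,0,0],[0,0,0],0],[[0,0,0],[0,0,0],1],[[0,0,0],[0,0,0],1],[[0,0,0],[0,0,0],1],[[0,0,0],[0,0,0],1],[[0,0,0],[0,0,0],1],[[0,0,0],[0,0,0],1]]' 40
python3 - <<'E'
from h import *
cv2.imwrite("pics/w3.png",vision.get_image("wrist")); s=readout.get_state(); print(s["position"],s["width"],s["gripper_force"])
E
```

```text
clock: 3.82
position: [0.5481, 0.2893, 0.0247]
ee_rot: [0.001, -0.032, 0.999, 0.0]
contact_force: [-1.5, -1.6, 10.6]
width: 0.0439
gripper_force: 41.4
[0.54812936 0.28931001 0.02467376] 0.04368024487931518 41.40815734863281
```

View pics/w3.png

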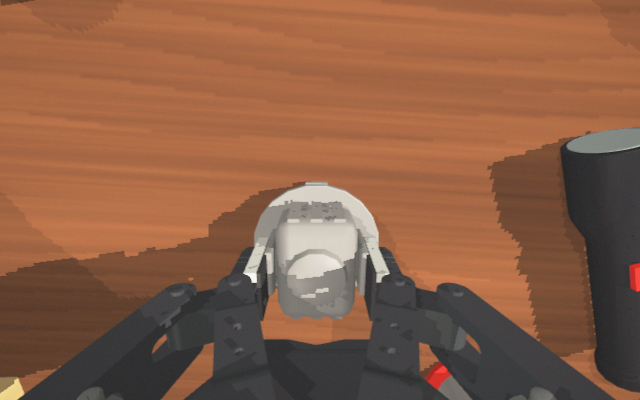

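```bash
python3 - <<'E'
from h import *
p=vision.camera_params("wrist");K=np.array(p["intrinsics"]);T=np.linalg.inv(p["hand_eye"])
def pr(P): q=K@(T@[*P,1])[:3]; return (q[:2]/q[2]).round(0)
for y in(.0225,.0428):
  for z in(-.02,-.013,-.006,0,.008): print(y,z,pr([.011,-y,z]),pr([-.011,-y,z]),pr([.011,y,z]))
im=cv2.imread("pics/w3.png"); a=cv2.resize(im[215:300,230:400],None,fx=4.7,fy=4.7,interpolation=cv2.INTER_CUBIC); cv2.imwrite("pics/w3c.png",a)
E
```

```text
0.0225 -0.02 [266. 250.] [268. 292.] [366. 250.]
0.0225 -0.013 [268. 243.] [270. 284.] [364. 243.]
0.0225 -0.006 [270. 236.] [272. 276.] [362. 236.]
0.0225 0 [272. 232.] [274. 270.] [360. 231.]
0.0225 0.008 [274. 225.] [276. 262.] [358. 225.]
0.0428 -0.02 [220. 250.] [225. 292.] [412. 250.]
0.0428 -0.013 [225. 243.] [229. 284.] [407. 243.]
0.0428 -0.006 [229. 236.] [233. 276.] [403. 236.]
0.0428 0 [232. 232.] [236. 270.] [400. 231.]
0.0428 0.008 [236. 225.] [239. 262.] [396. 225.]
```

View pics/w3c.png

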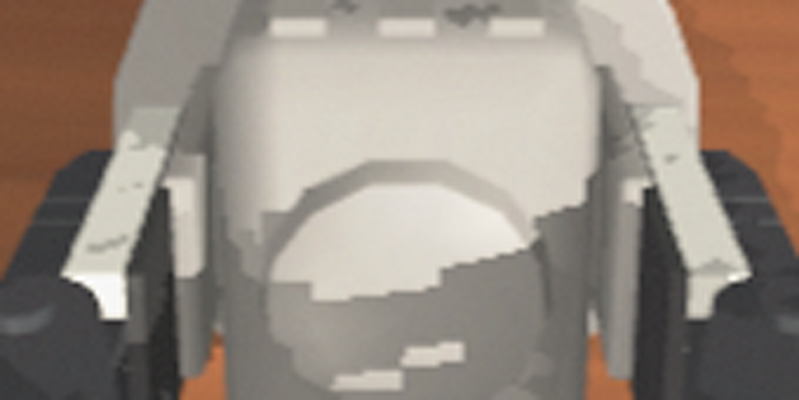

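The closed pads' tips are about 8 mm behind the TCP, well above the flange, and both tabs are in against the block. I lift and carry to near the drum for a look at the gaps.

```bash
python3 -m handwheel '[[[0,0,-20],[0,0,0],1],[[0,0,-50],[0,0,0],1],[[0,0,-60],[0,0,0],1],[[0,0,-60],[0,0,0],1],[[0,0,-60],[0,0,0],1],[[2,-40,0],[0,0,0],1],[[2,-40,0],[0,0,0],1],[[2,-40,0],[0,0,0],1],[[2,-40,0],[0,0,0],1],[[2,-40,0],[0,0,0],1],[[2,-40,0],[0,0,0],1],[[2,-30,0],[0,0,0],1],[[0,0,0],[0,0,0],1],[[0,0,0],[0,0,0],1],[[0,0,0],[0,0,0],1]]' 40
python3 - <<'E'
from h import *
cs=cam("wrist"); cv2.imwrite("pics/w4.png",vision.get_image("wrist")); np.save("w4.npy",np.array([cs[0],cs[1],np.tile(cs[2],(3,1))]))
print(proj(cs,[.511,.019,.125]))
p=vision.camera_params("wrist");K=np.array(p["intrinsics"]);H=np.array(p["hand_eye"])
def tl(u,v,z): d=H[:3,:3]@np.linalg.inv(K)@[u,v,1]; o=H[:3,3]; return (o+d*(z-o[2])/d[2]).round(4)
print("flange front",tl(316,185,.0247-.02),"tab front corners",tl(267,248,-.0243),tl(366,249,-.0243),"dome",tl(316.2,274,-.0275))
E
```

```text
clock: 5.75
position: [0.5503, 0.0197, 0.2723]
ee_rot: [0.0, -0.032, 0.999, 0.0]
contact_force: [-0.0, 0.3, -0.1]
width: 0.0433
gripper_force: 42.2
[317.72199494 141.37375821]
flange front [ 0.0343 -0.      0.0047] tab front corners [ 0.014  -0.0212 -0.0243] [ 0.0135  0.0215 -0.0243] dome [ 0.0032 -0.     -0.0275]
```

View pics/w4.png

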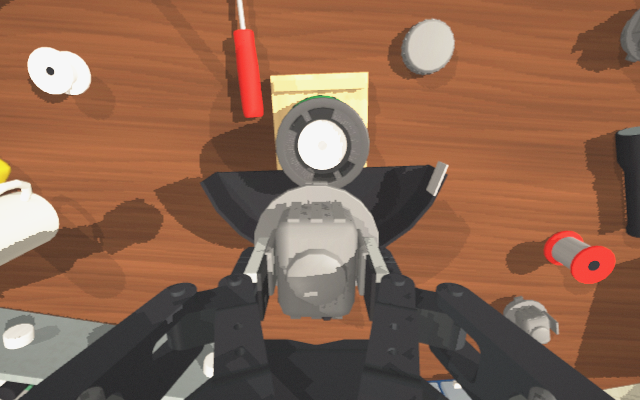

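The drum is at (322,143), with dark gaps around its lip. I have one picture left, so I'll get the drum centre and gap angle with image code (circle fit plus polar profile).

```bash
python3 - <<'E'
from h import *
def an(name,img,c,guess):
    g=cv2.cvtColor(img,cv2.COLOR_BGR2GRAY).astype(np.float32); S=cv2.cvtColor(img,cv2.COLOR_BGR2HSV)
    # rectify plane z=.125 at 0.25mm/px
    def rect(z,ctr,h=.06,n=481):
        xs=np.linspace(h,-h,n); X,Y=np.meshgrid(ctr[1]+xs,ctr[0]+xs)  # cols: y from + to -, rows: x from + to -
        P=np.stack([Y.ravel(),X.ravel(),np.full(X.size,z)],1); K,A,o=c; q=(K@(A.T@(P-o).T)); uv=(q[:2]/q[2]).astype(np.float32)
        return cv2.remap(img,uv[0].reshape(n,n),uv[1].reshape(n,n),cv2.INTER_CUBIC)
    # spool white centroid at z=.116
    r=rect(.116,guess); hs=cv2.cvtColor(r,cv2.COLOR_BGR2HSV); m=((hs[...,2]>190)&(hs[...,1]<40)).astype(np.uint8)
    n,l,st,ce=cv2.connectedComponentsWithStats(m); k=1+np.argmax(st[1:,4]); print(name,"spool",guess[0]+(240-ce[k][1])*.00025,guess[1]+(240-ce[k][0])*.00025,st[k])
    r=rect(.125,guess); hs=cv2.cvtColor(r,cv2.COLOR_BGR2HSV); m=((hs[...,1]<45)|(hs[...,2]<90)).astype(np.uint8)
    gg=cv2.GaussianBlur(cv2.cvtColor(r,cv2.COLOR_BGR2GRAY),(5,5),0)
    ci=cv2.HoughCircles(gg,cv2.HOUGH_GRADIENT,2,20,param1=60,param2=20,minRadius=172,maxRadius=190)
    if ci is not None:
        for x,y,rr in ci[0][:3]: print(" rim",guess[0]+(240-y)*.00025,guess[1]+(240-x)*.00025,rr*.25)
    return r
t=cv2.imread("pics/top0.png");w=cv2.imread("pics/w4.png");a=np.load("w4.npy");cw=(a[0],a[1],a[2][0])
G=ray(cw,(322,143),.125);print(G)
r1=an("top",t,cam("top"),G); r2=an("wrist",w,cw,G)
cv2.imwrite("r1.png",r1);cv2.imwrite("r2.png",r2)
for r in (r1,r2):
    pol=cv2.warpPolar(cv2.cvtColor(r,cv2.COLOR_BGR2GRAY),(240,72),(240,240),240,cv2.WARP_POLAR_LINEAR)
    print([int(v) for v in pol[:,116:126].mean(1)])
cv2.imwrite("pics/both.png",cv2.resize(np.hstack([r1,r2]),(800,400)))
E
```

```text
[0.51227188 0.02317262 0.125     ]
top spool 0.5140334250817117 0.01937455088559657 [  162   134   189   200 30651]
 rim 0.5110218837710899 0.03992261661880572 43.8
 rim 0.5225218841426876 0.035922616894477205 43.6
 rim 0.4700218801938799 0.03192261623882611 43.25
wrist spool 0.5153973839273713 0.023346614370816504 [  143   130   193   196 29496]
 rim 0.5155218839266208 0.02292261618969885 45.0
 rim 0.5110218837710899 0.017422615724736055 43.35
 rim 0.525521884634426 0.02542261633754631 46.1
[95, 94, 107, 114, 106, 86, 85, 92, 81, 104, 115, 111, 88, 87, 79, 76, 80, 83, 82, 91, 111, 124, 127, 127, 127, 126, 127, 125, 125, 124, 123, 124, 123, 122, 119, 122, 125, 126, 123, 123, 125, 118, 101, 76, 70, 75, 73, 84, 107, 117, 98, 72, 73, 75, 76, 76, 82, 95, 94, 97, 117, 114, 112, 119, 120, 119, 110, 100, 116, 112, 102, 96]
[129, 133, 129, 127, 88, 75, 77, 76, 76, 78, 106, 131, 122, 75, 77, 78, 77, 77, 78, 78, 78, 94, 132, 130, 131, 126, 128, 132, 131, 135, 127, 125, 125, 124, 133, 125, 123, 128, 137, 127, 125, 125, 83, 61, 61, 61, 62, 76, 98, 88, 63, 61, 63, 63, 64, 62, 74, 115, 110, 115, 118, 112, 119, 125, 128, 127, 130, 123, 126, 140, 129, 126]
```

```bash
python3 - <<'E'
from h import *
a=np.load("w4.npy");c=(a[0],a[1],a[2][0]); img=cv2.imread("pics/w4.png")
g=cv2.cvtColor(img,cv2.COLOR_BGR2GRAY)
ctr=np.array([.5155,.023])
th=np.radians(np.arange(-180,180,1.)) # world yaw
P=[];
for r in (.0285,.0295,.0305): P.append(np.stack([ctr[0]+r*np.cos(th),ctr[1]+r*np.sin(th),np.full(th.size,.125)],1))
v=np.mean([cv2.remap(g,*[q.astype(np.float32).reshape(1,-1) for q in np.array([proj(c,p) for p in Q]).T],cv2.INTER_LINEAR)[0].astype(float) for Q in P],0)
d=v<97; e=np.flatnonzero(np.diff(d.astype(int))); print([(int(np.degrees(th[i])+.5),'dark' if d[i+1] else 'light') for i in e])
E
```

```text
[(-155, 'light'), (-142, 'dark'), (-115, 'light'), (-12, 'dark'), (27, 'light'), (38, 'dark'), (66, 'light'), (166, 'dark')]
```

```bash
python3 -m handwheel '[[[0,0,0],[0,0,-0.5],1],[[16,3.7,0],[0,0,0],1],[[16.7,3.7,0],[0,0,0],1],[[0,0,40],[0,0,0],1],[[0,0,40],[0,0,0],1],[[0,0,22],[0,0,0],1],[[0,0,5],[0,0,0],1],[[0,0,0],[0,0,0],1],[[0,0,0],[0,0,0],1]]' 40
python3 - <<'E'
from h import *
s=readout.get_state(); print(s["qpos"].round(3),s["position"],s["contact_force"],s["moment"],R.from_quat(np.roll(s["ee_rot"],-1)).as_matrix().round(4).tolist())
E
```

```text
clock: 6.92
position: [0.5178, 0.0223, 0.1666]
ee_rot: [0.001, -0.058, 0.998, -0.0]
contact_force: [-0.5, 0.2, -0.0]
width: 0.0434
gripper_force: 42.2
[-0.091  0.236  1.73   0.     1.173 -1.778] [0.51784303 0.02228668 0.16664871] [-0.46206168  0.16644858 -0.00839346] [-0.03708988 -0.00813968 -0.06170315] [[-0.9933, -0.1157, 0.0027], [-0.1157, 0.9933, -0.0001], [-0.0026, -0.0004, -1.0]]
```

```bash
python3 -m handwheel '[[[0.8,1,5],[0,0,0],1],[[0,0,5],[0,0,0],1],[[0,0,3],[0,0,0],1],[[0,0,2],[0,0,0],1],[[0,0,1],[0,0,0],1],[[0,0,1],[0,0,0],1],[[0,0,0],[0,0,0],1],[[0,0,0],[0,0,0],1]]' 40
```

```text
clock: 7.92
position: [0.5163, 0.0231, 0.1484]
ee_rot: [0.0, -0.058, 0.998, 0.0]
contact_force: [0.1, -0.2, -1.9]
width: 0.0436
gripper_force: 42.2
```

```bash
python3 -m handwheel '[[[0,0,1],[0,0,0],1],[[0,0,1],[0,0,0],1],[[0,0,1],[0,0,0],1],[[0,0,0],[0,0,0],1],[[0,0,0],[0,0,0],1]]' 40;  python3 -m handwheel '[[[0,0,1],[0,0,0],1],[[0,0,1],[0,0,0],1],[[0,0,0],[0,0,0],1],[[0,0,0],[0,0,0],1]]' 40
```

```text
clock: 8.55
position: [0.5162, 0.0232, 0.1453]
ee_rot: [0.0, -0.058, 0.998, 0.0]
contact_force: [0.7, 0.4, -0.8]
width: 0.0436
gripper_force: 42.2
clock: 9.05
position: [0.5162, 0.0232, 0.1433]
ee_rot: [0.0, -0.058, 0.998, 0.0]
contact_force: [-0.0, 0.3, -0.9]
width: 0.0432
gripper_force: 42.2
```

```bash
python3 -m handwheel '[[[0,0,1],[0,0,0],1],[[0,0,1],[0,0,0],1],[[0,0,1],[0,0,0],1],[[0,0,0],[0,0,0],1],[[0,0,0],[0,0,0],1]]' 40;  python3 -m handwheel '[[[0,0,1],[0,0,0],1],[[0,0,1],[0,0,0],1],[[0,0,1],[0,0,0],1],[[0,0,0],[0,0,0],1],[[0,0,0],[0,0,0],1]]' 40
```

```text
clock: 9.68
position: [0.5162, 0.0232, 0.1406]
ee_rot: [0.0, -0.058, 0.998, 0.0]
contact_force: [-0.6, 0.5, 2.4]
width: 0.0435
gripper_force: 42.9
clock: 10.3
position: [0.5163, 0.0232, 0.1374]
ee_rot: [0.0, -0.058, 0.998, 0.0]
contact_force: [-1.5, 0.4, 4.5]
width: 0.0433
gripper_force: 43.4
```

Spool spring felt at the expected height (2.4 N, then 4.5 N), so the lugs are through their gaps. Now down to flush.

```bash
python3 -m handwheel '[[[0,0,1],[0,0,0],1],[[0,0,1],[0,0,0],1],[[0,0,0.6],[0,0,0],1],[[0,0,0],[0,0,0],1],[[0,0,0],[0,0,0],1]]' 40;  python3 -m handwheel '[[[0,0,0.7],[0,0,0],1],[[0,0,0.7],[0,0,0],1],[[0,0,0],[0,0,0],1],[[0,0,0],[0,0,0],1]]' 40
```

```text
clock: 10.92
position: [0.5163, 0.0232, 0.1349]
ee_rot: [0.0, -0.058, 0.998, 0.0]
contact_force: [-1.2, 0.1, 5.3]
width: 0.0432
gripper_force: 43.8
clock: 11.42
position: [0.5163, 0.0232, 0.1338]
ee_rot: [0.0, -0.058, 0.998, -0.0]
contact_force: [-2.2, 0.1, 7.3]
width: 0.0435
gripper_force: 44.3
```

```bash
python3 -m handwheel '[[[0,0,0.3],[0,0,0],1],[[0,0,0],[0,0,0.7],1],[[0,0,0],[0,0,0.7],1],[[0,0,0],[0,0,0.6],1],[[0,0,0],[0,0,0],1],[[0,0,0],[0,0,0],1]]' 40
python3 -c "
from h import *
print(readout.get_state()['moment'])"
python3 -m handwheel '[[[0,0,0],[0,0,0.7],1],[[0,0,0],[0,0,0.7],1],[[0,0,0],[0,0,0.6],1],[[0,0,0],[0,0,0],1],[[0,0,0],[0,0,0],1]]' 40
python3 -c "
from h import *
print(readout.get_state()['moment'])"
```

```text
clock: 12.18
position: [0.5172, 0.0231, 0.1337]
ee_rot: [0.001, 0.047, 0.999, -0.0]
contact_force: [0.1, -0.0, 7.2]
width: 0.0432
gripper_force: 44.3
[-0.0121324   0.17116191  0.00382   ]
clock: 12.8
position: [0.5174, 0.023, 0.1338]
ee_rot: [0.001, 0.151, 0.989, 0.0]
contact_force: [0.6, -0.3, 7.0]
width: 0.0434
gripper_force: 44.2
[ 0.00111874  0.05518199 -0.04545535]
```

```bash
python3 -m handwheel '[[[0,0,0],[0,0,0.7],1],[[0,0,0],[0,0,0.7],1],[[0,0,0],[0,0,0.7],1],[[0,0,0],[0,0,0.7],1],[[0,0,0],[0,0,0.3],1],[[0,0,0],[0,0,0],1],[[0,0,0],[0,0,0],1]]' 40
python3 -c "
from h import *
print(readout.get_state()['moment'])"
python3 -m handwheel '[[[0,0,0],[0,0,0.2],1],[[0,0,0],[0,0,0.2],1],[[0,0,0],[0,0,0],1],[[0,0,0],[0,0,0],1]]' 40
python3 -c "
from h import *
print(readout.get_state()['moment'])"
```

```text
clock: 13.68
position: [0.5175, 0.023, 0.1338]
ee_rot: [0.002, 0.309, 0.951, 0.0]
contact_force: [0.1, 0.0, 6.5]
width: 0.0433
gripper_force: 44.2
[-0.00971227  0.03182493  0.02122873]
clock: 14.18
position: [0.5176, 0.023, 0.1338]
ee_rot: [0.002, 0.328, 0.945, 0.0]
contact_force: [0.3, -0.4, 6.9]
width: 0.0436
gripper_force: 44.2
[-0.01727294  0.03794986  0.03424491]
```

Yaw is −38.3°, so the locked place should be here. I go on in small turns until the stop is felt.

```bash
for i in 1 2 3; do python3 -m handwheel '[[[0,0,0],[0,0,0.2],1],[[0,0,0],[0,0,0],1],[[0,0,0],[0,0,0],1]]' 40 | egrep "rot|force"
python3 -c "
from h import *
print(readout.get_state()['moment'])"; done
```

```text
ee_rot: [0.001, 0.338, 0.941, 0.0]
contact_force: [0.0, -0.3, 7.9]
gripper_force: 44.3
[-0.11522198  0.12253926  0.19547258]
ee_rot: [0.001, 0.348, 0.938, -0.0]
contact_force: [-1.7, -1.8, 8.2]
gripper_force: 44.4
[-0.22402571  0.18676979  0.14449789]
ee_rot: [0.001, 0.357, 0.934, -0.001]
contact_force: [-1.6, -1.6, 8.6]
gripper_force: 44.5
[-0.32635302  0.29357232  0.41843573]
```

```bash
python3 -m handwheel '[[[0,0,0],[0,0,-0.3],1],[[0,0,0],[0,0,0],1],[[0,0,0],[0,0,0],1],[[0,0,0],[0,0,0],1]]' 40
python3 -c "
from h import *
print(readout.get_state()['moment'])"
python3 -m handwheel '[[[0,0,0],[0,0,0],-0.1],[[0,0,0],[0,0,0],-0.2],[[0,0,0],[0,0,0],-0.25],[[0,0,0],[0,0,0],-0.25],[[0,0,0],[0,0,0],-0.25]]' 20
python3 -m handwheel '[[[0,0,0],[0,0,0],-0.4],[[0,0,0],[0,0,0],-0.6],[[0,0,0],[0,0,0],-1],[[0,0,0],[0,0,0],-1],[[0,0,0],[0,0,0],-1]]' 20
python3 - <<'E'
from h import *
cv2.imwrite("pics/w5.png",vision.get_image("wrist"))
E
```

```text
clock: 15.8
position: [0.5168, 0.0224, 0.1338]
ee_rot: [0.001, 0.343, 0.939, -0.0]
contact_force: [-2.2, -1.4, 8.3]
width: 0.0435
gripper_force: 44.5
[-0.2729694   0.30940149 -0.00855118]
clock: 16.42
position: [0.5168, 0.0229, 0.1329]
ee_rot: [0.001, 0.343, 0.939, -0.0]
contact_force: [3.0, -2.3, 1.5]
width: 0.0536
gripper_force: 4.2
clock: 17.05
position: [0.5161, 0.0233, 0.133]
ee_rot: [-0.0, 0.343, 0.939, 0.0]
contact_force: [-0.3, 0.8, -0.0]
width: 0.0853
gripper_force: 0.0
```

View pics/w5.png

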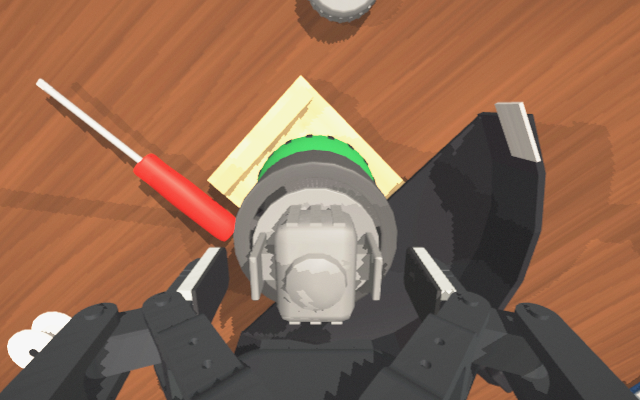

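The cover sits flush with both tabs standing out at (255,268) and (376,268), the same span as when free on the bench (w2: 253 and 377). I compare edges numerically and retreat straight up.

```bash
python3 - <<'E'
import cv2,numpy as np
a=cv2.imread("pics/w2.png",0);b=cv2.imread("pics/w5.png",0)
for n,i in(("w2",a),("w5",b)):
  for r in(262,280): print(n,r,i[r,244:268].tolist(),i[r,362:388].tolist())
E
python3 -m handwheel '[[[0,0,-10],[0,0,0],-1],[[0,0,-30],[0,0,0],-1],[[0,0,-40],[0,0,0],-1],[[0,0,-40],[0,0,0],-1],[[0,0,0],[0,0,0],-1],[[0,0,0],[0,0,0],-1]]' 20
```

```text
w2 262 [90, 91, 91, 90, 99, 145, 194, 210, 211, 213, 211, 206, 185, 159, 155, 154, 132, 110, 118, 123, 122, 124, 123, 124] [114, 112, 114, 116, 114, 115, 114, 112, 113, 113, 112, 120, 145, 180, 199, 203, 206, 206, 209, 172, 114, 114, 111, 112, 112, 114]
w2 280 [88, 89, 88, 87, 89, 95, 141, 195, 213, 213, 206, 197, 192, 150, 86, 88, 85, 88, 87, 85, 85, 88, 95, 112] [130, 123, 122, 124, 112, 106, 111, 112, 112, 114, 127, 140, 140, 139, 134, 135, 124, 112, 115, 120, 121, 121, 120, 121, 121, 121]
w5 262 [124, 107, 90, 90, 90, 130, 169, 183, 195, 209, 201, 192, 167, 133, 125, 123, 125, 143, 175, 188, 189, 190, 189, 190] [197, 168, 127, 126, 127, 128, 127, 112, 92, 100, 111, 100, 103, 138, 168, 185, 189, 190, 193, 194, 164, 123, 119, 117, 120, 122]
w5 280 [72, 73, 73, 75, 79, 84, 120, 166, 182, 187, 193, 198, 193, 171, 138, 125, 126, 124, 130, 138, 124, 132, 149, 152] [187, 185, 186, 163, 118, 94, 91, 88, 87, 87, 87, 109, 142, 176, 194, 194, 195, 191, 171, 120, 71, 72, 70, 69, 71, 72]
clock: 17.85
position: [0.5158, 0.0232, 0.2529]
ee_rot: [-0.0, 0.343, 0.939, 0.0]
contact_force: [0.4, 0.8, -0.5]
width: 0.0853
gripper_force: 0.0
```

```bash
python3 -c "
from rig import manip
print(manip.sign_off())"
```

```text
the job is handed in; nothing more can be done
None
```

The job is handed in: the spool cover is on the drum, flush and turned clockwise to its stop. Both tabs have sprung out to their free span in the wrist picture (within about 0.5 mm), and the arm is clear. It took 17.9 s, but the sign-off gave no verdict.

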